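# Set the polariser ring on a herb inspection stand and switch its lamp on

### The job

On the round inspection stand, push the ring's upright lever round its arc until the pointer stands at the middle of the large dot of the scale, not the small one, and leave it there; then press the lamp button on the stand's side block fully down and let it come up again. Push gently with the closed fingers and never grip the lever. The specimen jar stays standing on the stage, and the other jars and the bowl stay where they are.

Things in the scene. Friction and masses are not known exactly. Their poses are not given: they have to be found in the camera images.
- stand: Grey round inspection stand, fixed to the table: a drum 230 mm across and 40 mm high whose flat top carries the scale (white ticks every 15 degrees at 104 mm from the axis). Origin on the drum's axis at the table, z up; the scale faces the stand's own -x side, the lamp block (56 by 75 mm, 30 mm high) is on its +y side, centred 137 mm out. A white round stage 92 mm across, top 51 mm above the table, is fixed in the middle.
- ring (a joint): Angle (rad) of the black polariser ring (100 mm inside, 144 mm outside, top 50 mm above the table) that turns about the drum's vertical axis; at 0 the lever points along the stand's own -x, positive is anticlockwise seen from above. Turns from -1.2 to 1.2, stays where it is left; pushing the lever pin takes about 1.5 N.
- lever_pin (a point): Point on the axis of the lever, an upright round steel pin 12 mm in diameter that stands on the ring 82 mm from the drum's axis. Pin from 50 to 91 mm above the table; this point is 72 mm above the table. Under it a flat steel arm 14 mm wide (top 53 mm above the table) runs outward and ends in the pointer.
- pointer_aim (a point): The place on the scale at which the pointer aims: on the line from the drum's axis through the pin, 104 mm from the axis, at scale height (41 mm). The pointer's steel tip, 4 mm wide, ends 9 mm short of it.
- dot_large: Large white dot of the scale, 18 mm across, flat on the drum's top, centre 104 mm from the drum's axis and 45 degrees to one side or the other of the middle of the scale (it may be on either side). Origin at its centre. The mark to set.
- dot_small: Small white dot of the scale, 7 mm across, at the same place on the other side of the scale. Origin at its centre. Not the mark to set.
- lamp_button_top (a point): Centre of the top of the black round lamp button, 30 mm across, on the lamp block, 146 mm from the drum's axis; 52 mm above the table when up and 10 mm above its grey housing (46 mm across). Pressed straight down 6 mm; springs back up.
- lamp_button (a joint): Travel of the lamp button (m): 0 up, 0.006 fully down, where the spring pushes back with 5 N.
- specimen_centre (a point): Centre (half-way up) of the loose squat amber specimen jar with brass lid, 54 mm across and 36 mm high, that stands on the stage (its top about 87 mm above the table). To be left alone.
- jar_left_centre (a point): Centre of a loose jar with brass lid, 66 mm across and 95 mm high, standing on the table to the left (+y). To be left alone.
- jar_right_centre (a point): Centre of a like jar standing to the right (-y). To be left alone.
- bowl: Loose white bowl, 96 mm across and 45 mm high, on the right, nearer the robot than the jar; origin at the centre of its underside. To be left alone.
Things that resemble listed ones, but are neither listed nor needed, are in the scene too. Of the things that look like the part that bears specimen_centre, the middle-sized one is meant.

How it is judged:
On the way, in this order (a step that is already met when the one before it is completed fails the run):
1. the pointer stands still at the large dot (horizontal distance between pointer_aim and dot_large below 0.006 m and velocity of joint ring between -0.05 and 0.05 rad/s), for 0.3 s.
2. the lamp button is pressed fully down while the pointer stands at the large dot (horizontal distance between pointer_aim and dot_large below 0.006 m and value of joint lamp_button above 0.0045 m), for 0.05 s.
At the end, for the whole second after the job is handed in: The pointer's aim point is within 6 mm (about 3 degrees) of the centre of the large dot and the ring is still, the lamp button is up again (less than 2 mm down), and the specimen jar stands upright on the stage (all of step 1 and value of joint lamp_button below 0.002 m and z of specimen_centre in the frame of stand between 0.064 and 0.074 m and angle between specimen_centre's own z axis and vertical below 0.1 rad); the robot touches nothing.
It fails at once if the ring or its lever is gripped or forced (more than 20 N from the fingers) (contact force between the fingers and ring above 20 N).
It fails at once if the specimen jar is lifted or shifted (more than 12 mm) (distance of specimen_centre from where it was at the start of the episode above 0.012 m).
It fails at once if one of the other jars or the bowl is lifted or moved (more than 15 mm) (distance of any of jar_left_centre, jar_right_centre, bowl from where it was at the start of the episode above 0.015 m).
It also fails if it takes over 51 s, if anything falls off the work surface, if the arm or the gripper's body presses on something with over 40 N, if the wrist force passes 120 N, or if a joint passes its speed limit or range.

### The arm

A 6-joint arm with a two-finger parallel gripper is mounted at the origin on the work surface. World frame = base frame: x ahead of the robot, y to its left, z up, the work surface at z = 0. Lengths are in m, angles in rad, forces in N, time in s.
With the tool pointing down it reaches from about 0.35 to 0.775 m from the base axis. Payload 5.5 kg.
Tool frame: the origin (TCP) lies midway between the tips of the shut fingers; the grasp point (between the pads) lies 19 mm behind it; z points along the fingers, y is the line along which they close (so a half turn about z gives the same grasp; the last joint's range is limited). The gripper opens to 85 mm and grips with 20 to 120 N. Pads are 22 mm wide; open, the fingers measure 114 mm over their backs; the gripper's body (76 mm by 85 mm) begins 54 mm behind the grasp point. The pads swing forward as they close: fully open they stand 13 mm farther back than shut.
Start: joints at [0.991, 0.313, 0.046, 1.304, 0, 1.431], TCP at [0.245, 0.52, 0.231] pointing down, gripper open.
Joint ranges: [-2.76, 2.76], [-0.86, 1.69], [-1.03, 1.26], [-2.2, 2.34], [-1.47, 1.5], [-3.14, 3.14]. Speed limits (rad/s): [2.57, 2.57, 3.14, 3.14, 3.14, 3.14].

### API

Orientations are given as a unit quaternion [w, x, y, z].
In Python, from workcell import env gives the robot as it stands.
- The arm moves only by the tool move_arm, never from a script. Its argument "targets" is a list of rows, each a list of 3 entries, a list of its own where there are three numbers: the shift along the tool's x, y, z in mm, then the turn, a rotation vector about the tool's x, y, z in units of 10 degrees (1.0 is 10 degrees), then the closure, from -1 (fully open) to 1 (shut). In form: [[[dx, dy, dz], [ax, ay, az], gripper], ...]. A call has 1 to 5 rows; each row is the pose to reach, as a shift and turn from the pose commanded when the call began, along the tool's axes at that moment; what a row does not reach only later rows make up. A row lasts 1/8 s, in which the tool goes at most 62.5 mm and 10.7 degrees, less where a joint would pass 70% of its speed; a pose out of reach is approached as far as the arm can. A call with a gripper value outside its range is refused whole. The fingers move at their own pace and stop on an object; "squeeze" is the grip in N (left out, the last holds). Time passes only in rows, so rows that repeat a pose let the fingers close. It gives the time, the measured TCP pose, the force, the opening and the grip force at its end, in the units of the state.
- env.get_state(): the state, without advancing time (a new reading comes with each control period).
- env.read_camera(name): name is "scene" or "top"; returns a dict with "pixels" (420x560x3 uint8, red, green, blue), "fovy" (degrees; the focal length in pixels is half the picture's height over the tangent of half this angle, whatever the lens; pixels are square), "cx", "cy" (the principal point, pixels), "dist_coeffs" ([k1, k2, p1, p2, k3] as OpenCV has them; the pictures are not rectified), "extrinsics" (4x4, takes a point from world to camera coordinates). Camera axes: x right, y up, looking along -z (the intrinsics and any distortion apply to the point x, -y, -z); pixel columns grow to the right and rows downward; lengths in m; the calibration is good to about 2 mm. A picture is of the moment at which its call begins. There is no depth.
- env.hand_in(): hands the job in; it is judged then, once.
Trained networks look in a picture, given as the dict that the camera call returned (one of the last four; its "shot" number tells which), for a name from the list of things; names that differ only in an ending like _2 or _b are one class to them, and where a whole thing is asked for, a point or a joint stands for the part that bears it (a point fixed in the world has none). Each returns a list of dicts, best first, with "confidence" (0 to 1); they miss things now and then, are a little off and sometimes report something else, mostly with a low value. They report only what shows in the picture. A call takes as long as a camera call. They do not tell look-alikes from the thing itself.
- env.spot_in(thing, picture): "centre" ([x, y, z] in m, in world coordinates, good to about 4 mm: the middle of the surface that is visible of it).
- env.regions_of(thing, picture): "mask" (420x560 bool, what is visible of it).
- env.landmark_of(thing, picture): "centre" ([x, y, z] in m, in world coordinates, good to about 4 mm: a listed point, or the origin of a listed thing).
The state is a dict: "clock": time; "joint_pos": joint angles; "qvel": joint speeds; "tau": joint torques, N m; "tcp_pos": TCP position; "orientation": TCP orientation; "wrist_force": force on the tool from outside, world axes, zero at the start; "ft_torque": the same for the moment, N m; "finger_gap": finger opening in m; "grip_force": force on a finger pad.
Only numpy, scipy, OpenCV 4.12 (cv2) and the standard library are available. Lean on these libraries where they do the work, as an engineer would, in place of code of your own. Each camera call takes 0.05 s, during which the arm holds its last target. There are 200 camera calls.

## Working session

There is one attempt and no reset: what is moved stays moved. The work goes in short steps, Python scripts to look and compute and a tool call to move; the robot and the scene stay as the last step left them, time stands still between calls to the robot, and variables do not carry over. Pictures are saved under pics/ and viewed, at most 10 in all, crops included, and the job is handed in when it is done.

Besides the shell and the picture viewer there is one more tool, called after "Emit:" as name([rows], argument=value, ...), one row to a line, values as JSON. move_arm: Moves the arm, as the interface text tells. Its arguments: {"type":"object","properties":{"targets":{"type":"array","items":{"type":"array"}},"squeeze":{"type":"number"}},"required":["targets"]}

```bash
mkdir -p pics; cat > h.py <<'E'
import numpy as np, cv2
from workcell import env
def K(p):
    f=p["pixels"].shape[0]/2/np.tan(np.radians(p["fovy"])/2)
    return np.array([[f,0,p["cx"]],[0,f,p["cy"]],[0,0,1]])
F=np.diag([1.,-1,-1])
def proj(p,X):
    E=np.array(p["extrinsics"]); X=np.atleast_2d(X).astype(float)
    c=(X@E[:3,:3].T+E[:3,3])@F
    return cv2.projectPoints(c.reshape(-1,1,3),np.zeros(3),np.zeros(3),K(p),np.array(p["dist_coeffs"],float))[0].reshape(-1,2)
def onplane(p,uv,z):
    E=np.array(p["extrinsics"]); uv=np.atleast_2d(uv).astype(float)
    n=cv2.undistortPoints(uv.reshape(-1,1,2),K(p),np.array(p["dist_coeffs"],float)).reshape(-1,2)
    d=np.c_[n,np.ones(len(n))]@F@E[:3,:3]; o=-E[:3,:3].T@E[:3,3]
    return o+d*((z-o[2])/d[:,2])[:,None]
def save(p,n,crop=None,s=1):
    im=p["pixels"][:,:,::-1]
    if crop: im=im[crop[1]:crop[3],crop[0]:crop[2]]
    cv2.imwrite(n,cv2.resize(im,None,fx=s,fy=s,interpolation=cv2.INTER_CUBIC))
E
python3 - <<'E'
from h import *
np.set_printoptions(precision=4,suppress=True)
s=env.get_state();print(s["clock"],s["tcp_pos"],s["orientation"])
for c in("top","scene"):
    p=env.read_camera(c);save(p,f"pics/{c}0.png");print(c)
    for t in "stand lever_pin pointer_aim dot_large dot_small lamp_button_top specimen_centre jar_left_centre jar_right_centre bowl".split():
        for r in env.landmark_of(t,p)[:3]:
            X=np.array(r["centre"]);print(t,round(r["confidence"],2),X,proj(p,X)[0].round())
E
```

```text
0.0 [0.2445 0.5198 0.2304] [-0.0003  0.2181  0.9759 -0.0008]
top
stand 0.64 [ 0.5438  0.0452 -0.0022] [271. 185.]
lever_pin 0.63 [0.4576 0.0482 0.0715] [269. 217.]
pointer_aim 0.74 [0.4367 0.0512 0.04  ] [268. 225.]
pointer_aim 0.53 [0.5417 0.0416 0.0001] [273. 186.]
dot_large 0.46 [0.4597 0.109  0.041 ] [245. 216.]
lamp_button_top 0.43 [0.5288 0.1867 0.0534] [215. 188.]
specimen_centre 0.88 [ 0.5404 -0.1528  0.0265] [347. 187.]
specimen_centre 0.77 [0.5411 0.0446 0.066 ] [271. 184.]
specimen_centre 0.59 [0.3637 0.0227 0.0119] [278. 254.]
jar_left_centre 0.85 [0.5293 0.3745 0.0458] [142. 187.]
jar_right_centre 0.61 [ 0.5692 -0.3333  0.0455] [418. 176.]
bowl 0.59 [ 0.4241 -0.3413  0.0007] [416. 233.]
scene
stand 0.56 [ 0.5419  0.0465 -0.0005] [277. 254.]
lever_pin 0.9 [0.4578 0.0454 0.0751] [302. 208.]
pointer_aim 0.6 [0.436  0.0501 0.0384] [309. 217.]
dot_large 0.56 [0.4582 0.1121 0.0411] [326. 234.]
dot_large 0.45 [0.4362 0.0516 0.0388] [309. 217.]
lamp_button_top 0.56 [0.5314 0.1856 0.0486] [336. 267.]
specimen_centre 0.71 [ 0.5453 -0.1563  0.0261] [211. 207.]
specimen_centre 0.64 [0.3666 0.021  0.0101] [316. 207.]
specimen_centre 0.59 [0.5413 0.043  0.0694] [276. 229.]
jar_left_centre 0.57 [0.5297 0.3757 0.0476] [429. 320.]
jar_right_centre 0.8 [ 0.5716 -0.3349  0.0469] [155. 177.]
jar_right_centre 0.19 [0.5397 0.0418 0.073 ] [276. 227.]
bowl 0.67 [ 0.4241 -0.3334  0.0009] [201. 168.]
bowl 0.6 [0.4382 0.0503 0.04  ] [308. 217.]
```

```bash
python3 - <<'E'
import cv2
a=cv2.imread("pics/top0.png")[130:280,180:380];b=cv2.imread("pics/scene0.png")[160:310,200:400]
cv2.imwrite("pics/both.png",cv2.resize(cv2.vconcat([a,b]),None,fx=2,fy=2)if 0 else cv2.hconcat([cv2.resize(x,(400,300),interpolation=cv2.INTER_CUBIC) for x in(a,b)]))
a=cv2.imread("pics/top0.png")[175:255,220:320];cv2.imwrite("pics/dots.png",cv2.resize(a,None,fx=7,fy=7,interpolation=cv2.INTER_CUBIC))
E
```

```text
(no output)
```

View pics/both.png

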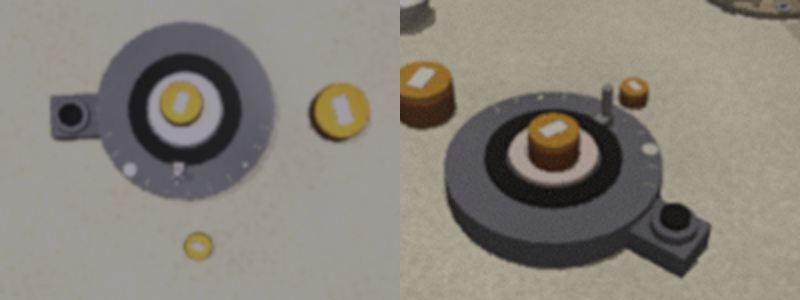

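View pics/dots.png

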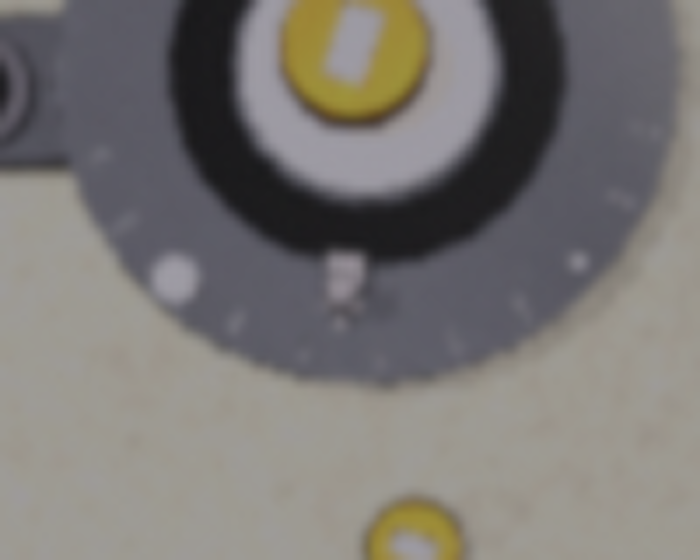

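View pics/scene0.png

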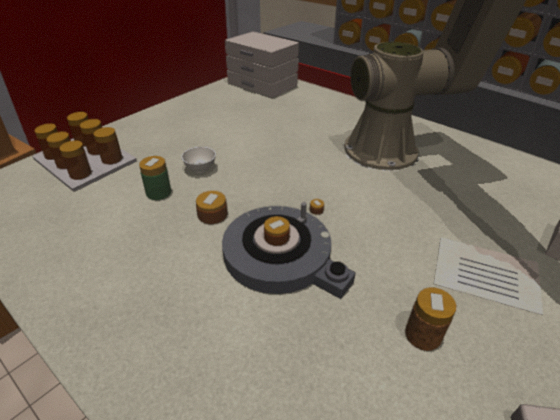

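The top view shows the large dot at about (245,215), the small dot at (303,212), the pointer near (268,220) and the button at (215,187). There are three amber jars: a large one on the table at (347,187), a middle one on the stage at (271,184) and a small one at (278,254). The middle one on the stage is the specimen, because it is middle-sized and stands where the description says. The enlarged crop confirms this.

```bash
cat > m.py <<'E'
from h import *
from scipy.spatial.transform import Rotation as R
np.set_printoptions(precision=4,suppress=True)
def blob(p,uv,w=6):
    u,v=np.round(uv).astype(int);g=p["pixels"][v-w:v+w+1,u-w:u+w+1].astype(float).mean(2)
    t=np.clip(g-(np.median(g)+.4*(g.max()-np.median(g))),0,None);y,x=np.mgrid[v-w:v+w+1,u-w:u+w+1]
    return np.array([(x*t).sum(),(y*t).sum()])/t.sum()
E
python3 - <<'E'
from m import *
p=env.read_camera("top")
L=blob(p,(245,215),4);S=blob(p,(302.6,212.4),3)
D=onplane(p,[L,S],.041);print(L,S,D, "dist",np.linalg.norm(D[0]-D[1]),"expect",.104*2**.5)
mid=D.mean(0)[:2];u=(D[1]-D[0])[:2];u/=np.linalg.norm(u)  # stand -y dir
x=np.array([-u[1],u[0]]); x=x if x[0]>0 else -x
ax=mid+x*.104/2**.5;print("axis",ax,"stand x",x,"button exp",ax-u*.146)
# drum outline / stage fit check
mk=env.regions_of("lamp_button_top",p)[0]["mask"]; v,uu=np.nonzero(mk);print("button px",onplane(p,[[uu.mean(),v.mean()]],.052),mk.sum())
print(onplane(p,[[271,184]],.087))
q=env.read_camera("scene")
Ls=blob(q,(326,234),4);Ds=onplane(q,[Ls],.041);print("scene dot",Ls,Ds)
for n in range(2):
  for c in("top","scene"):
    p=env.read_camera(c)
    for t in("lever_pin","pointer_aim","dot_large","stand","lamp_button_top"):
        print(c,t,[(round(r["confidence"],2),np.array(r["centre"])) for r in env.landmark_of(t,p)[:1]])
Rm=R.from_quat(np.roll(env.get_state()["orientation"],-1)).as_matrix();print(Rm)
E
```

```text
[244.2676 214.5635] [303.5387 212.994 ] [[ 0.463   0.1115  0.041 ]
 [ 0.4698 -0.0398  0.041 ]] dist 0.15146938547851851 expect 0.1470782104868019
axis [0.5399 0.0392] stand x [0.999  0.0453] button exp [0.5332 0.1851]
button px [[ 0.4277 -0.336   0.052 ]] 1108
[[0.5376 0.0437 0.087 ]]
scene dot [325.4618 233.461 ] [[0.4586 0.1108 0.041 ]]
top lever_pin [(0.77, array([0.4522, 0.049 , 0.0725]))]
top pointer_aim [(0.63, array([0.4398, 0.0508, 0.0385]))]
top dot_large [(0.37, array([0.4613, 0.1102, 0.0404]))]
top stand [(0.75, array([ 0.5388,  0.044 , -0.001 ]))]
top lamp_button_top [(0.69, array([0.5276, 0.1897, 0.0531]))]
scene lever_pin [(0.57, array([0.4545, 0.0515, 0.0757]))]
scene pointer_aim [(0.63, array([0.4382, 0.0564, 0.0382]))]
scene dot_large [(0.48, array([0.4578, 0.114 , 0.0422]))]
scene stand [(0.75, array([0.5414, 0.0429, 0.0038]))]
scene lamp_button_top [(0.66, array([0.5326, 0.1881, 0.0485]))]
top lever_pin [(0.65, array([0.4549, 0.0455, 0.073 ]))]
top pointer_aim [(0.82, array([0.4336, 0.0526, 0.0414]))]
top dot_large [(0.62, array([0.4637, 0.1102, 0.0396]))]
top stand [(0.79, array([ 0.5409,  0.0427, -0.0023]))]
top lamp_button_top [(0.41, array([0.5266, 0.1879, 0.0494]))]
scene lever_pin [(0.69, array([0.4571, 0.0482, 0.0736]))]
scene pointer_aim [(0.75, array([0.4365, 0.0526, 0.0378]))]
scene dot_large [(0.51, array([0.4566, 0.113 , 0.0396]))]
scene stand [(0.68, array([0.543 , 0.0435, 0.0033]))]
scene lamp_button_top [(0.55, array([0.5302, 0.1885, 0.0504]))]
[[-0.9048  0.4257  0.0001]
 [ 0.4257  0.9048  0.0001]
 [-0.      0.0002 -1.    ]]
```

Emit:
move_arm([
  [[-40,-38,0],[0,0,0],1],
  [[-79,-76,0],[0,0,0],1],
  [[-118,-114,0],[0,0,0],1],
  [[-158,-152,0],[0,0,0],1],
  [[-197,-190,0],[0,0,0],1],
], squeeze=40)

```text
clock: 3.08
tcp_pos: [0.3427, 0.263, 0.2316]
orientation: [0.0, 0.218, 0.976, 0.0]
wrist_force: [0.3, 0.4, 0.5]
finger_gap: -0.0002
grip_force: 0.0
```

Emit:
move_arm([
  [[-40,-38,0],[0,0,0],1],
  [[-79,-76,0],[0,0,0],1],
  [[-118,-114,0],[0,0,0],1],
  [[-158,-152,0],[0,0,0],1],
  [[-197,-190,0],[0,0,0],1],
])

```text
clock: 3.7
tcp_pos: [0.4401, 0.0069, 0.2316]
orientation: [0.001, 0.218, 0.976, 0.0]
wrist_force: [0.4, -0.5, -0.1]
finger_gap: -0.0001
grip_force: 0.0
```

Emit:
move_arm([
  [[0,0,30],[0,0,0],1],
  [[0,0,70],[0,0,0],1],
  [[0,0,110],[0,0,0],1],
  [[0,0,110],[0,0,0],1],
])

```text
clock: 4.2
tcp_pos: [0.4369, 0.0091, 0.119]
orientation: [-0.003, 0.218, 0.976, -0.0]
wrist_force: [-0.9, 0.5, 0.1]
finger_gap: 0.0001
grip_force: 0.0
```

```bash
python3 - <<'E'
from m import *
s=env.get_state();print(s["clock"],s["tcp_pos"],s["orientation"],s["finger_gap"],s["wrist_force"])
p=env.read_camera("top");q=env.read_camera("scene")
for n,c in(("top",p),("scene",q)):
  print(n,[(t,round(r["confidence"],2),np.array(r["centre"])) for t in("lever_pin","pointer_aim") for r in env.landmark_of(t,c)[:1]], proj(c,s["tcp_pos"]))
save(p,"pics/a.png",(220,160,320,260),4);save(q,"pics/b.png",(250,150,350,250),4)
cv2.imwrite("pics/ab.png",cv2.hconcat([cv2.imread("pics/a.png"),cv2.imread("pics/b.png")]))
E
```

```text
4.2 [0.4369 0.0091 0.119 ] [-0.0031  0.2183  0.9759 -0.0001] 8.750679561524892e-05 [-0.8746  0.4639  0.1255]
top [] [[284.4474 225.1397]]
scene [('lever_pin', 0.94, array([0.4558, 0.0488, 0.0743])), ('pointer_aim', 0.65, array([0.4376, 0.0519, 0.0385]))] [[295.482  181.1156]]
```

View pics/ab.png

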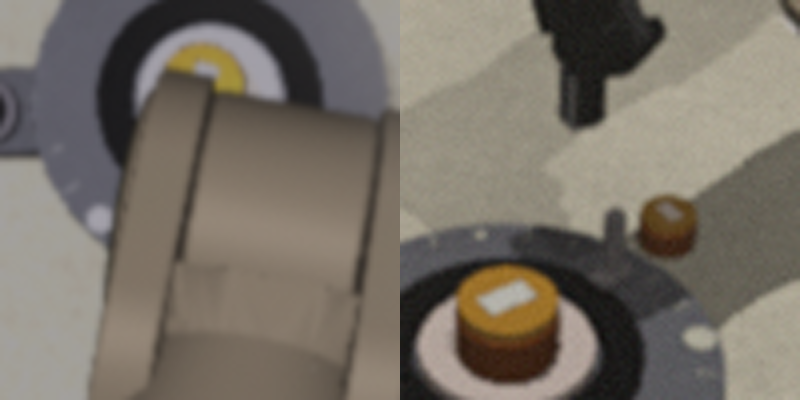

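The scene crop shows the closed fingers with their tip at (295,181). They are clear of the pin, which is at about (303,210), and on its far (-y) side. Next I lower them and approach.

Emit:
move_arm([
  [[0,0,25],[0,0,0],1],
  [[0,0,50],[0,0,0],1],
  [[0,0,57],[0,0,0],1],
  [[0,5,57],[0,0,0],1],
  [[0,10,57],[0,0,0],1],
])

```text
clock: 5.12
tcp_pos: [0.445, 0.018, 0.0654]
orientation: [0.001, 0.218, 0.976, 0.0]
wrist_force: [0.0, -0.4, -1.0]
finger_gap: 0.0
grip_force: 0.0
```

```bash
cat > look.py <<'E'
from m import *
s=env.get_state();T=np.array(s["tcp_pos"]);print(s["clock"],T,s["orientation"],s["wrist_force"])
P=[];A=[]
for i in range(3):
  q=env.read_camera("scene")
  P+=[r["centre"] for r in env.landmark_of("lever_pin",q)[:1]];A+=[r["centre"] for r in env.landmark_of("pointer_aim",q)[:1]]
P=np.array(P);A=np.array(A);print(P,A)
Rm=R.from_quat(np.roll(s["orientation"],-1)).as_matrix()
if len(P): print("pin in tool mm",1000*(np.median(P,0)-T)@Rm)
C=np.array([.541,.0435])
for n,X in(("pin",P),("aim",A)):
  if len(X): d=np.median(X,0)[:2]-C;print(n,np.degrees(np.arctan2(d[1],-d[0])),np.hypot(*d))
E
python3 look.py
```

```text
5.125 [0.445  0.018  0.0654] [0.001  0.2181 0.9759 0.0002] [ 0.041  -0.3713 -1.0321]
[[0.4559 0.0497 0.0739]
 [0.4557 0.0489 0.0759]
 [0.4585 0.0491 0.075 ]] [[0.438  0.0551 0.0416]
 [0.4381 0.0555 0.0397]
 [0.4378 0.0552 0.038 ]]
pin in tool mm [ 3.3449 32.7883 -9.5714]
pin 3.76491693553058 0.08528405478165307
aim 6.480577416697397 0.10366238469184474
```

Emit:
move_arm([
  [[3,5,0],[0,0,0],1],
  [[4,10,0],[0,0,0],1],
  [[4,15,0],[0,0,0],1],
  [[4,20,0],[0,0,0],1],
  [[4,25,0],[0,0,0],1],
])

```text
clock: 6.2
tcp_pos: [0.4502, 0.0424, 0.064]
orientation: [-0.001, 0.218, 0.976, -0.0]
wrist_force: [-2.6, -0.8, 0.1]
finger_gap: -0.0001
grip_force: 1.1
```

```bash
python3 look.py
```

```text
6.2 [0.4502 0.0424 0.064 ] [-0.0007  0.2181  0.9759 -0.0003] [-2.5963 -0.7744  0.0736]
[[0.4594 0.0577 0.0735]
 [0.4565 0.0576 0.0757]
 [0.4561 0.0601 0.0742]] [[0.4393 0.063  0.0402]
 [0.4387 0.0651 0.0395]
 [0.4384 0.0695 0.0414]]
pin in tool mm [  0.8055  16.5444 -10.239 ]
pin 9.539273515669931 0.0856848294623967
aim 11.922525793634158 0.10455548766085887
```

Emit:
move_arm([
  [[1,6,0],[0,0,0],1],
  [[2,12,0],[0,0,0],1],
  [[2,18,0],[0,0,0],1],
  [[2,24,0],[0,0,0],1],
  [[1,30,0],[0,0,0],1],
])

```text
clock: 7.28
tcp_pos: [0.4627, 0.0702, 0.0641]
orientation: [-0.0, 0.218, 0.976, 0.0]
wrist_force: [-1.5, -1.1, -0.7]
finger_gap: -0.0001
grip_force: 0.8
```

```bash
python3 look.py
```

```text
7.275 [0.4627 0.0702 0.0641] [-0.0002  0.218   0.976   0.    ] [-1.4579 -1.1097 -0.6531]
[[0.4718 0.0884 0.075 ]
 [0.4706 0.0863 0.0733]
 [0.4685 0.0877 0.074 ]] [[0.4542 0.0993 0.0389]
 [0.4535 0.1028 0.0397]]
pin in tool mm [ 0.2621 19.2268 -9.8744]
pin 32.12228338662881 0.08312520676666016
aim 33.43900543294997 0.10443718207611699
```

Emit:
move_arm([
  [[0,3,0],[0,0,0],1],
  [[0,6,0],[0,0,0],1],
  [[-1,8,0],[0,0,0],1],
  [[-1,8,0],[0,0,0],1],
])

```text
clock: 8.22
tcp_pos: [0.467, 0.0768, 0.0643]
orientation: [-0.0, 0.218, 0.976, 0.0]
wrist_force: [-0.5, -0.3, -0.3]
finger_gap: -0.0002
grip_force: 0.3
```

```bash
python3 look.py; python3 - <<'E'
from m import *
q=env.read_camera("scene");save(q,"pics/c.png",(275,195,350,270),8)
p=env.read_camera("top");save(p,"pics/c2.png",(220,175,270,250),8)
E
```

```text
8.225 [0.467  0.0768 0.0643] [-0.0001  0.218   0.976   0.0002] [-0.4548 -0.2646 -0.2773]
[[0.477  0.0941 0.074 ]
 [0.4758 0.0957 0.075 ]
 [0.4736 0.0935 0.0734]] [[0.4611 0.1086 0.0378]
 [0.4589 0.1122 0.0413]
 [0.4593 0.1089 0.0395]]
pin in tool mm [-0.5697 19.4182 -9.7301]
pin 37.81409549175229 0.08253120621922355
aim 38.67690891900928 0.1046520425027625
```

View pics/c.png

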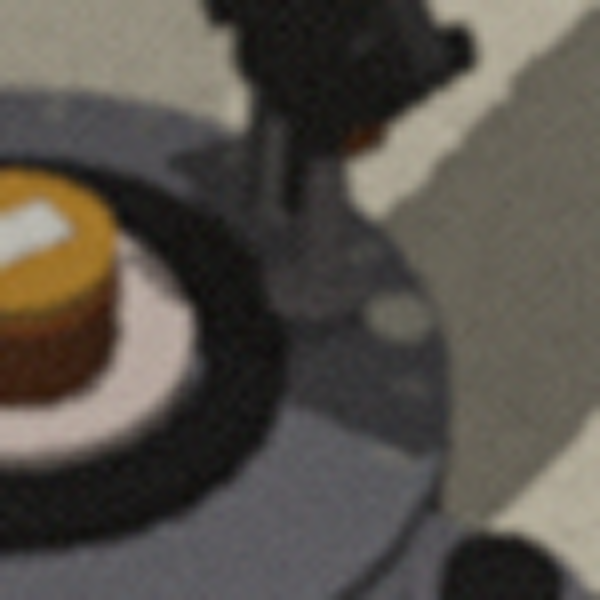

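The crop shows the pointer tip at about (350,318), nearly in line with the large dot at (400,318). I nudge it 2 mm further, then back off for a clear look.

Emit:
move_arm([
  [[-1,1,0],[0,0,0],1],
  [[-1,2,0],[0,0,0],1],
  [[-1,2,0],[0,0,0],1],
])

```text
clock: 9.15
tcp_pos: [0.4686, 0.0778, 0.0642]
orientation: [-0.0, 0.218, 0.976, -0.0]
wrist_force: [-0.4, -0.8, 0.8]
finger_gap: 0.0001
grip_force: 0.7
```

Emit:
move_arm([
  [[0,-8,0],[0,0,0],1],
  [[0,-20,-10],[0,0,0],1],
  [[0,-40,-50],[0,0,0],1],
  [[0,-95,-100],[0,0,0],1],
  [[0,-155,-100],[0,0,0],1],
])

```text
clock: 9.78
tcp_pos: [0.4073, -0.0582, 0.1673]
orientation: [0.004, 0.217, 0.976, -0.0]
wrist_force: [1.3, -0.9, -0.3]
finger_gap: 0.0
grip_force: 0.0
```

```bash
python3 look.py; python3 - <<'E'
from m import *
q=env.read_camera("scene");p=env.read_camera("top")
for n,c in(("top",p),("scene",q)):
  print(n,[(t,round(r["confidence"],2),np.array(r["centre"])) for t in("lever_pin","pointer_aim","dot_large") for r in env.landmark_of(t,c)[:1]])
save(q,"pics/d.png",(290,205,340,255),8);save(p,"pics/e.png",(225,180,275,230),8)
cv2.imwrite("pics/de.png",cv2.hconcat([cv2.imread("pics/d.png"),cv2.imread("pics/e.png")]))
E
```

```text
9.775 [ 0.4073 -0.0582  0.1673] [ 0.0037  0.217   0.9762 -0.0004] [ 1.3379 -0.8552 -0.3097]
[[0.4764 0.0931 0.0742]
 [0.4762 0.0928 0.0743]
 [0.4764 0.0928 0.0729]] [[0.4605 0.1103 0.0391]
 [0.4619 0.1132 0.0364]
 [0.464  0.1113 0.04  ]]
pin in tool mm [  2.0421 166.0023  93.1793]
pin 37.34934904464057 0.08126284513847645
aim 40.60129464500445 0.10418085236740968
top [('lever_pin', 0.62, array([0.4735, 0.0938, 0.072 ])), ('pointer_aim', 0.82, array([0.4622, 0.1094, 0.0387])), ('dot_large', 0.52, array([ 0.4251, -0.3391, -0.0001]))]
scene [('lever_pin', 0.58, array([0.4748, 0.0961, 0.073 ])), ('pointer_aim', 0.94, array([0.4594, 0.1087, 0.0374])), ('dot_large', 0.5, array([0.4593, 0.1105, 0.0404]))]
```

View pics/de.png

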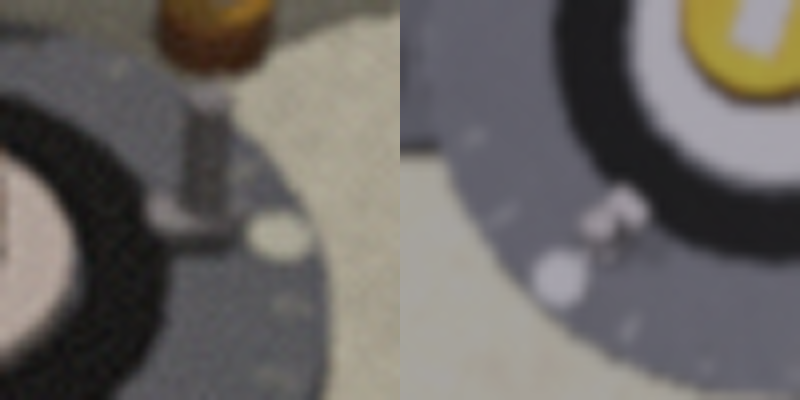

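The left crop shows the arm tip at about (240,235) facing the dot at (280,235). In the right crop the dot is at (560,277) and the tip near (597,255). I check this numerically by overlaying the predicted arm outline at several angles.

```bash
python3 - <<'E'
from m import *
q=env.read_camera("scene");p=env.read_camera("top")
C=np.array([.541,.0435])
out=[]
for c,g,cr in((q,(325,234.5),(290,205,340,255)),(p,(245,215),(225,180,275,230))):
  b=blob(c,g,4 );D=onplane(c,[b],.041)[0]
  th0=np.arctan2(D[1]-C[1],C[0]-D[0]);print(b,D,np.degrees(th0),np.hypot(*(D[:2]-C)))
  save(c,"pics/t.png",cr,8);base=cv2.imread("pics/t.png")
  for d in(-4,0):
    im=base.copy();t=th0+np.radians(d);u=np.array([-np.cos(t),np.sin(t)]);n=np.array([-u[1],u[0]])
    Cc=D[:2]-.104*np.array([-np.cos(th0),np.sin(th0)])  # shift axis so that the dot matches
    f=lambda r,w,z:np.r_[Cc+u*r+n*w,z]
    poly=[f(.060,.007,.053),f(.088,.007,.053),f(.095,.002,.053),f(.095,-.002,.053),f(.088,-.007,.053),f(.060,-.007,.053)]
    top=[f(.082+.006*np.cos(a),.006*np.sin(a),.091) for a in np.linspace(0,6.28,20)]
    for P,col in((poly,(0,0,255)),(top,(0,255,0))):
      z=((proj(c,P)-np.array(cr[:2])+.5)*8).round().astype(np.int32);cv2.polylines(im,[z],True,col,1)
    out.append(im)
s=cv2.vconcat([cv2.hconcat(out[:2]),cv2.hconcat(out[2:])]);cv2.imwrite("pics/ov.png",cv2.resize(s,(600,600)))
E
```

```text
[324.8317 233.7975] [0.4603 0.1104 0.041 ] 39.67634653991988 0.104804547019789
[244.3092 214.5362] [0.463  0.1114 0.041 ] 41.07002515098609 0.10341362379432338
```

View pics/ov.png

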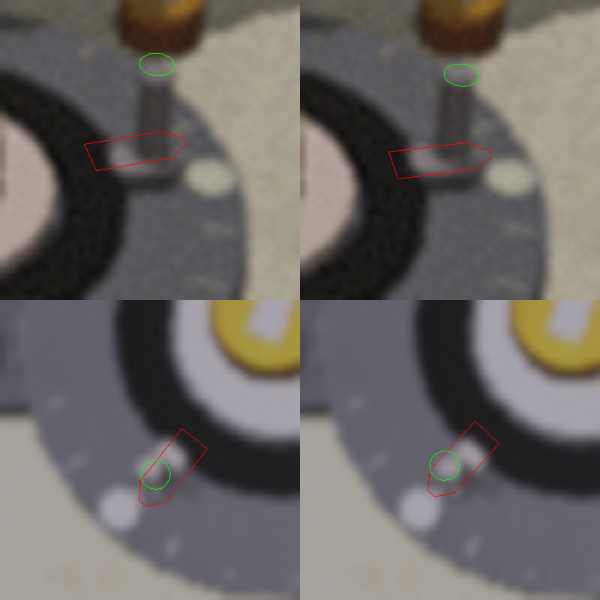

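The 0° overlay fits the pin and arm in both views, so the error is about 1° or less, within tolerance. Now I go to the button at about (0.529, 0.189).

Emit:
move_arm([
  [[-1,55,0],[0,0,0],1],
  [[-2,110,0],[0,0,0],1],
  [[-3,165,0],[0,0,0],1],
  [[-4,220,0],[0,0,0],1],
  [[-5,275,0],[0,0,0],1],
])

```text
clock: 11.35
tcp_pos: [0.528, 0.1921, 0.1635]
orientation: [0.0, 0.218, 0.976, 0.0]
wrist_force: [1.8, -0.8, 0.4]
finger_gap: -0.0004
grip_force: 0.0
```

Emit:
move_arm([
  [[0,0,30],[0,0,0],1],
  [[0,0,60],[0,0,0],1],
  [[0,0,80],[0,0,0],1],
  [[0,0,80],[0,0,0],1],
])

```text
clock: 11.85
tcp_pos: [0.5257, 0.1901, 0.0818]
orientation: [-0.002, 0.218, 0.976, -0.001]
wrist_force: [-0.1, 0.3, 0.3]
finger_gap: -0.0001
grip_force: 0.0
```

```bash
python3 look.py; python3 - <<'E'
from m import *
q=env.read_camera("scene");s=env.get_state();print(proj(q,[s["tcp_pos"],[.529,.189,.052]])*1.,[r["centre"] for r in env.landmark_of("lamp_button_top",q)])
save(q,"pics/f.png",(280,200,380,300),6)
E
```

```text
11.85 [0.5257 0.1901 0.0818] [-0.0018  0.2181  0.9759 -0.0008] [-0.0685  0.268   0.334 ]
[[0.4767 0.0951 0.0762]
 [0.4761 0.0968 0.0768]
 [0.4764 0.0917 0.0748]] [[0.4619 0.1102 0.041 ]
 [0.4608 0.1118 0.0371]
 [0.4643 0.111  0.04  ]]
pin in tool mm [   4.1783 -106.9076    5.8375]
pin 38.61651715578264 0.08267841314393985
aim 40.47579037407641 0.10398586442396875
[[341.218  254.0466]
 [338.3888 265.9723]] [[0.5326, 0.1869, 0.0492]]
```

View pics/f.png

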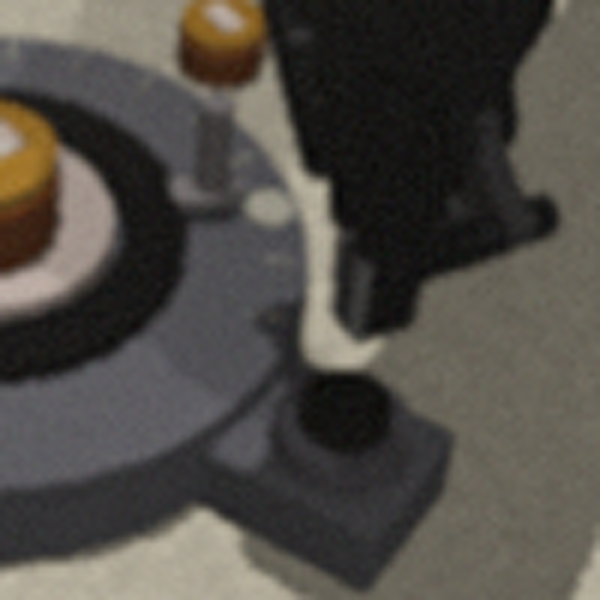

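The crop shows the fingertip at about (377,335), above and slightly behind the button at (344,408). The lever is still at the dot. I press step by step.

Emit:
move_arm([
  [[-4,1,15],[0,0,0],1],
  [[-4,1,25],[0,0,0],1],
  [[-4,1,31],[0,0,0],1],
  [[-4,1,35],[0,0,0],1],
  [[-4,1,35],[0,0,0],1],
])

```text
clock: 13.02
tcp_pos: [0.5305, 0.1894, 0.0483]
orientation: [-0.001, 0.218, 0.976, -0.0]
wrist_force: [-1.4, -0.6, 3.7]
finger_gap: -0.0002
grip_force: 1.7
```

Emit:
move_arm([
  [[0,0,2],[0,0,0],1],
  [[0,0,4],[0,0,0],1],
  [[0,0,4],[0,0,0],1],
  [[0,0,4],[0,0,0],1],
])

```text
clock: 13.52
tcp_pos: [0.5312, 0.1896, 0.0459]
orientation: [0.0, 0.218, 0.976, 0.0]
wrist_force: [-5.7, -1.3, 12.9]
finger_gap: -0.0001
grip_force: 6.1
```

It is at the stop (12.9 N at z = 0.046). I retract.

Emit:
move_arm([
  [[0,0,4],[0,0,0],1],
  [[0,0,-15],[0,0,0],1],
  [[0,0,-50],[0,0,0],1],
  [[0,0,-100],[0,0,0],1],
  [[0,0,-150],[0,0,0],1],
])

```text
clock: 14.15
tcp_pos: [0.5318, 0.1897, 0.1959]
orientation: [0.001, 0.218, 0.976, 0.0]
wrist_force: [0.5, 1.1, -0.5]
finger_gap: 0.0003
grip_force: 0.0
```

```bash
python3 look.py; python3 - <<'E'
from m import *
q=env.read_camera("scene");print([r["centre"] for t in("lamp_button_top","specimen_centre") for r in env.landmark_of(t,q)])
print(env.hand_in())
E
```

```text
14.15 [0.5318 0.1897 0.1959] [0.0006 0.2181 0.9759 0.0004] [ 0.512   1.1001 -0.5233]
[[0.4753 0.0938 0.0759]
 [0.475  0.097  0.0755]
 [0.4767 0.0954 0.0737]] [[0.4612 0.11   0.0403]
 [0.4619 0.1147 0.0408]
 [0.5319 0.1883 0.051 ]]
pin in tool mm [  11.0653 -109.5354  120.3146]
pin 38.307124642165896 0.0837263399415023
aim 41.99121415662261 0.10642485611923565
[[0.5345, 0.1865, 0.047], [0.5444, -0.1593, 0.0229], [0.5411, 0.0434, 0.0705], [0.3672, 0.022, 0.0112], [0.4277, -0.3356, -0.0027]]
the job is handed in; nothing more can be done
None
```

The pointer was set at the large dot (about 1° off by my camera overlay), the lamp button was pressed fully down and released, the specimen jar still stands on the stage, and the job is handed in; no verdict came back.

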